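Probe test of a brass pendant blank at the jeweller's bench

ROBOT

A 6-joint arm with a two-finger parallel gripper is mounted at the origin on the work surface. World frame = base frame: x ahead of the robot, y to its left, z up, the work surface at z = 0. Lengths are in mm, angles in rad, forces in N, time in s.
With the tool pointing down it reaches from about 400 to 925 mm from the base axis. Payload 12.5 kg.
Tool frame: the origin (TCP) lies at the very end of the fingers, on their centre line; the grasp point (between the pads) lies 19 mm behind it (env.grasp_offset is the distance from the TCP to the grasp point, in mm); z points along the fingers, y is the direction in which the jaws open and shut (so a half turn about z gives the same grasp; the last joint's range is limited). The gripper opens to 95 mm and grips with 3 to 60 N. Pads are 20 mm wide; open, the fingers measure 119 mm over their backs; the gripper's body (75 mm by 180 mm) begins 59 mm behind the grasp point.
Start: joints at [1.208, 0.491, 1.559, -0, 1.092, -0.106], TCP at [158.724, 604.528, 214.661] pointing down, gripper open.
Joint ranges: [-3.1, 3.1], [-0.84, 2.19], [0.05, 2.79], [-1.13, 4.28], [0.06, 2.93], [-2.69, 2.69]. Speed limits (rad/s): [2.22, 2.22, 2.79, 3.14, 3.14, 3.14].

INTERFACE

Orientations are given as [roll, pitch, yaw] about the fixed x, y, z axes, in that order (R = Rz(yaw) Ry(pitch) Rx(roll)).
In Python, from cell import env gives the robot as it stands. The module is installed in compiled form; this text tells all that it offers.
- The arm moves only by the shell command python3 -m pendant 'ROWS'. ROWS is JSON, one flat list of numbers, 5 for each row, row after row: the shift along the tool's x, y, z as a fraction of full scale, then the turn about the tool's z as a fraction of full scale, then the gripper's target within -1 to 1 (shut at 1, half-way at 0, fully open at -1). In form: [x, y, z, turn, grip, x, y, z, turn, grip, ...]. A call has 1 to 10 rows; each row shifts and turns the commanded pose from where the row before left it, along the tool's axes as they then stand; what a row does not reach is not made up. Full scale, the value 1, is 0.4 m for a shift and 180 degrees for a turn. A row lasts 1/8 s, in which the tool goes at most 62.5 mm and 10.7 degrees, less where a joint would pass 70% of its speed; a pose out of reach is approached as far as the arm can. A call with a number of a shift or a turn outside -1 to 1 is refused whole. A call with a gripper value outside its range is refused whole. The fingers move at their own pace and stop on an object; the grip force is fixed at half the most. Time passes only in rows, so rows that do not move let the fingers close. It gives the time, the measured TCP pose, the force and the opening at its end, in the units of the state.
- env.state(): the state, without advancing time (a new reading comes with each control period).
- env.read_camera(name): name is "scene" or "side" or "wrist"; returns the picture (400x640x3 uint8, red, green, blue); there is no depth.
- env.camera_model(name): a dict with "fx", "fy", "cx", "cy" (pixels), "view" (4x4, takes a point from world to camera coordinates); the wrist camera has in their place "tool_from_camera" (4x4, takes a point from camera to tool coordinates, whose origin is the TCP and whose axes are the flange's). Camera axes: x right, y down, z forward; pixel columns grow to the right and rows downward; lengths in mm; the calibration is good to about 2 mm. The wrist camera is an equidistant fisheye: a pixel r from the principal point sees the ray r / f radians off the axis. A picture is of the moment at which its call begins: read the wrist's pose just before it. camera_model takes no time and is no camera call.
- env.job_done(): hands the job in, once; it reports no verdict.
Trained networks look in the newest picture that a camera, given by its name, has taken for a name from the list of things; names that differ only in an ending like _2 or _b are one class to them, and where a whole thing is asked for, a point or a joint stands for the part that bears it (a point fixed in the world has none). Each returns a list of dicts, best first, with "confidence" (0 to 1); they miss things now and then, are a little off and sometimes report something else, mostly with a low value. They report only what shows in the picture. A call takes as long as a camera call. They do not tell look-alikes from the thing itself.
- env.masks_of(thing, camera): "region" (400x640 bool, what is visible of it).
- env.landmark_of(thing, camera): "xyz" ([x, y, z] in mm, in world coordinates, good to about 4 mm: a listed point, or the origin of a listed thing).
The state is a dict: "t": time; "joints": joint angles; "qvel": joint speeds; "tau": joint torques, N m; "eef_pos": TCP position; "tcp_rot": TCP orientation; "ft_force": force on the tool from outside, world axes, zero at the start; "moment": the same for the moment, N m; "opening": opening from 0.0 (shut) to 1.0 (fully open).
Only numpy, scipy, OpenCV 4.12 (cv2) and the standard library are available. Lean on these libraries where they do the work, as an engineer would, in place of code of your own. Each camera call takes 0.05 s, during which the arm holds its last target.

TASK

Take the brass pendant blank with the red dot off its wooden block and hang it by its eye over the post of the grey tester, so that it lies flat along the sprung steel table with the dot up, and let go of it. Then take the blue probe from its stand and press its tip gently on the red dot, with the probe upright, until the sprung table has sunk about half of its 10 mm travel. Finish while still holding the probe pressed there, and leave everything else on the bench where it is.

Things in the scene. Friction and masses are not known exactly. Their poses are not given: they have to be found in the camera images.
- blank_centre (a point): Centre, half-way up, of the brass pendant blank: a tongue-shaped plate 78 mm long (x), 40 wide (y), 6 thick (z), about 0.13 kg. 14 mm eye near its square end (-x), red dot 12 mm across on top near its round end (+x). It starts flat, dot up, its long edges overhanging the block (rest), to be pinched across its width from above. Near its centre of mass.
- blank_eye (a point): Centre of the 14 mm eye through the brass blank, half-way through its thickness, 24 mm from blank_centre towards -x; axes as blank_centre.
- blank_dot (a point): Centre of the red dot, on the blank's upper face, 22 mm from blank_centre towards +x; axes as blank_centre.
- rest: Wooden block under the brass blank: 22 mm wide (y), 70 mm long (x), top 32 mm above the bench, on a base board 90 x 60 mm, 6 mm high. Origin at the centre of its underside.
- post_foot (a point): Foot of the tester's post: on its axis, at the top face of the sprung table (75 mm above the bench when up); sinks with it. Post 8 mm thick, straight for 14 mm, tapered to a blunt point at 20 mm. The table, a dark steel bar 80 x 26 x 8 mm, runs along x; its middle is at x = +24 mm. Hung properly, the blank lies along it, blank_dot at x = +46 mm, edges overhanging 7 mm each side.
- tester: Light grey tester: housing 190 (x) x 112 mm, 44 mm high, so 31 mm below the table's top face; a screen block 60 mm high beyond the table (x above 71 mm). Origin on the bench, below the middle of the table; x as post_foot. Does not move.
- table_sink (a joint): How far the sprung table has sunk, in m: 0 up, 0.010 at its stop. It only slides vertically. The spring is soft: with the blank on it, it starts to sink at about 0.7 N of push and gains 0.6 N per mm, so half travel (5 mm) takes about 3.7 N.
- probe_grip (a point): Centre of the blue probe's handle, 18 mm square (flats face x and y), 58 mm tall, with a 4 mm cap. Below it a black flange (28 mm across, 5 thick) and a steel shank 12 mm thick, tapering over the last 24 mm to a blunt 3.6 mm tip. About 60 g. z points up from tip to cap. It starts upright in its stand, flange on the stand's top, this point 104 mm above the bench.
- probe_tip (a point): The probe's tip, on its axis, 89 mm below probe_grip.
- stand: Light wooden stand of the probe: 120 (x) x 46 (y) x 70 mm; origin at the centre of its underside, below the probe. Lift the probe 60 mm or more to clear its hole. Two other handles, 12 mm thick, up to 118 mm above the bench, are fixed 42 mm either side of the probe along x, so pinch the probe along y. Does not move.
- copper_blank: A second pendant blank of the same shape and size, in copper, without a dot, lying on the bench: not part of the job.
- red_bottle: Red plastic bottle, 44 mm wide, 85 mm high, bystander; origin under its centre.
- white_bottle: White bottle with green cap, 36 mm wide, 65 mm high, bystander; origin under its centre.
- red_jar: Red jar with white lid, 44 mm wide, 50 mm high, bystander; origin under its centre.
- pliers: Green-handled pliers, 145 mm long, lying on the bench, bystander; origin under the pivot.
- loupe: Folding eye loupe, 70 mm long, 22 mm high, lying on the bench, bystander; origin under the lens.
There are look-alikes about, which are no part of the job. Leave any pink look-alike of the part that bears probe_grip alone.

How it is judged (in metres and radians):
On the way, in this order (a step that is already met when the one before it is completed fails the run):
1. the brass blank hangs by its eye on the post, flat along the table, dot up, let go (horizontal distance between blank_eye and post_foot below 0.005 m and z of blank_eye in the frame of post_foot between 0 and 0.006 m and x of blank_dot in the frame of post_foot above 0.035 m and z of blank_dot in the frame of blank_eye above 0 m and angle between the x axis of blank_centre and the x axis of post_foot, either way round below 0.25 rad and angle between blank_centre's own z axis and vertical below 0.08 rad and contact force between each of the fingers, probe and blank below 0.05 N), for 0.2 s.
2. the probe is taken out of its stand (z of probe_tip in the frame of stand above 0.072 m and contact force between the fingers and probe above 0.5 N and contact force between probe and stand below 0.05 N), for 0.1 s.
At the end, for the whole second after the job is handed in: Blank on the post (eye within 5 mm), seated within 3 mm, flat within 0.08 rad, along the table within 0.25 rad, untouched; probe held still, upright within 8 degrees, tip within 6 mm of the dot's centre, pressing 1.2 to 7 N with the table 2.5 to 7.5 mm down (horizontal distance between blank_eye and post_foot below 0.005 m and z of blank_eye in the frame of post_foot between 0 and 0.006 m and x of blank_dot in the frame of post_foot above 0.035 m and angle between blank_centre's own z axis and vertical below 0.08 rad and angle between the x axis of blank_centre and the x axis of post_foot, either way round below 0.25 rad and contact force between each of the arm, the fingers and blank below 0.05 N and contact force between the fingers and probe above 0.5 N and horizontal distance between probe_tip and blank_dot below 0.006 m and angle between probe_grip's own z axis and vertical below 0.14 rad and contact force between probe and blank between 1.2 and 7 N and value of joint table_sink between 0.0025 and 0.0075 m and linear speed of probe below 0.02 m/s); the arm keeps its last pose, push and grip.
It fails at once if the probe is pressed on the blank with more than 12 N (contact force between probe and blank above 12 N).
It fails at once if a bystander is moved by more than 20 mm (distance of any of copper_blank, red_bottle, white_bottle, red_jar, pliers, loupe from where it was at the start of the episode above 0.02 m).
It also fails if it takes over 58 s, if anything falls off the work surface, if the arm or the gripper's body presses on something with over 40 N, if the wrist force passes 120 N, or if a joint passes its speed limit or range.

## Working session

There is one attempt and no reset: what is moved stays moved. The work goes in short steps, Python scripts to look and compute and a shell command to move; the robot and the scene stay as the last step left them, time stands still between calls to the robot, and variables do not carry over. Pictures are saved under pics/ and viewed, and the job is handed in when it is done.

```bash
mkdir -p pics; cat > h.py <<'E'
import numpy as np, cv2
from cell import env
def snap(cam,name,crop=None,scale=1):
    im=env.read_camera(cam)
    np.save(f'pics/{name}.npy',im)
    if crop: 
        x0,y0,x1,y1=crop; im=im[y0:y1,x0:x1]
    if scale!=1: im=cv2.resize(im,None,fx=scale,fy=scale,interpolation=cv2.INTER_CUBIC)
    cv2.imwrite(f'pics/{name}.png',im[:,:,::-1]); return im
def proj(cam,p):
    m=env.camera_model(cam); v=np.array(m['view']); c=v[:3,:3]@np.array(p)+v[:3,3]
    return m['fx']*c[0]/c[2]+m['cx'], m['fy']*c[1]/c[2]+m['cy']
def unproj(cam,u,v_,z):
    m=env.camera_model(cam); v=np.array(m['view']); R=v[:3,:3]; t=v[:3,3]
    d=R.T@np.array([(u-m['cx'])/m['fx'],(v_-m['cy'])/m['fy'],1]); o=-R.T@t
    return o+d*(z-o[2])/d[2]
E
python3 - <<'E'
from h import *
for c in('scene','side'):
    snap(c,c+'0')
    for t in ['blank_centre','blank_eye','blank_dot','rest','post_foot','tester','probe_grip','stand','copper_blank']:
        print(c,t,[(np.round(d['xyz'],1).tolist(),round(d['confidence'],2)) for d in env.landmark_of(t,c)])
snap('wrist','wrist0')
s=env.state(); print(s['t'],s['eef_pos'],s['tcp_rot'],s['opening'],s['ft_force'])
print(env.camera_model('wrist'))
E
```

```text
scene blank_centre [([560.6, 3.8, 36.5], 0.73)]
scene blank_eye [([538.1, 12.5, 37.3], 0.74), ([775.3, -147.4, -1.1], 0.41)]
scene blank_dot [([776.8, -145.5, -0.4], 0.71), ([583.6, -7.6, 39.5], 0.67)]
scene rest [([777.6, -149.0, -1.6], 0.69), ([569.7, 3.0, 2.7], 0.64)]
scene post_foot [([526.2, 284.3, 76.2], 0.83)]
scene tester [([552.9, 272.6, -3.7], 0.74), ([777.9, -145.9, -0.8], 0.27)]
scene probe_grip [([515.2, -274.8, 101.2], 0.71), ([534.9, -360.1, 89.6], 0.54), ([478.4, -185.3, 90.4], 0.49)]
scene stand [([508.7, -267.5, -3.5], 0.63)]
scene copper_blank [([768.1, 12.0, -2.2], 0.72)]
side blank_centre [([565.2, 6.1, 32.9], 0.72), ([758.2, 220.2, -0.1], 0.6), ([765.2, 17.2, 0.2], 0.47)]
side blank_eye []
side blank_dot [([585.9, 2.2, 29.9], 0.52)]
side rest [([567.4, 8.5, 0.5], 0.76)]
side post_foot [([527.4, 288.6, 74.1], 0.5)]
side tester [([549.7, 278.3, 2.3], 0.86)]
side probe_grip [([524.0, -147.1, 65.9], 0.68), ([489.4, -314.3, 63.9], 0.58), ([508.9, -271.8, 103.0], 0.42)]
side stand [([510.4, -274.4, -1.3], 0.98)]
side copper_blank [([766.9, 15.5, -1.7], 0.54)]
1.05 [158.73296423 604.5312866  214.68088302] [3.14143690e+00 3.51905089e-05 2.88477929e+00] 0.998543829085064 [-0.32093684  0.07847823 -0.27889065]
{'fx': 309.70691628693146, 'fy': 309.70691628693146, 'cx': 323.2980470888354, 'cy': 197.81355381090026, 'tool_from_camera': array([[-9.91985413e-04, -9.59323607e-01, -2.82306984e-01,
         8.03491743e+01],
       [ 9.99999297e-01, -7.68215227e-04, -9.03334766e-04,
        -5.58679143e-01],
       [ 6.49717842e-04, -2.82307682e-01,  9.59323694e-01,
        -1.70090093e+02],
       [ 0.00000000e+00,  0.00000000e+00,  0.00000000e+00,
         1.00000000e+00]])}
```

View pics/scene0.png

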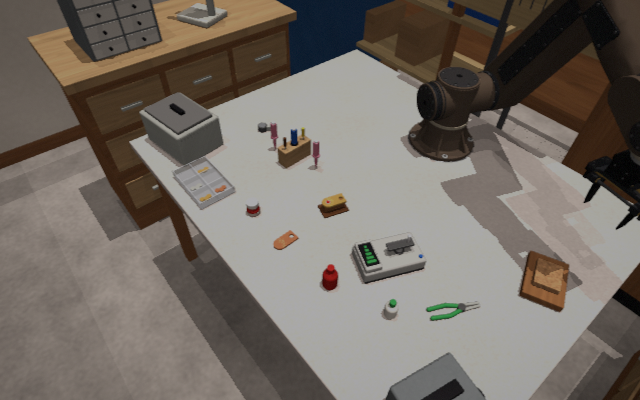

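View pics/side0.png

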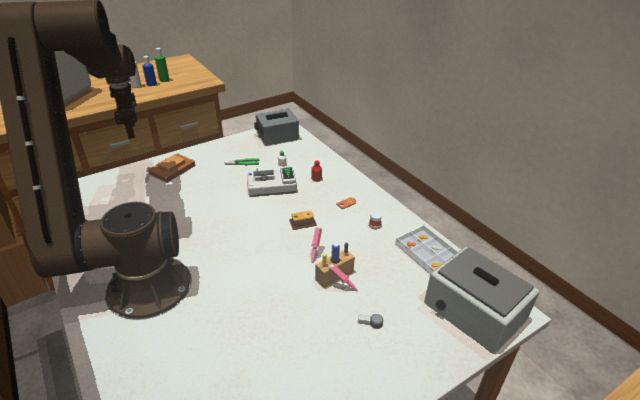

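View pics/wrist0.png

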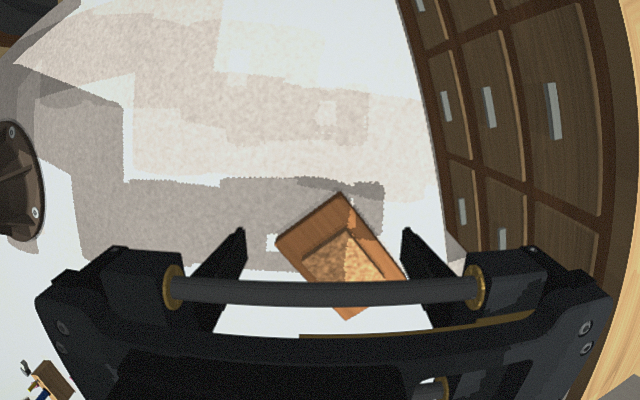

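```bash
python3 - <<'E'
from h import *
a=np.load('pics/scene0.npy'); 
def c(im,x0,y0,x1,y1,s): return cv2.resize(im[y0:y1,x0:x1],(400,300),interpolation=cv2.INTER_CUBIC)
b=np.load('pics/side0.npy')
o=np.vstack([np.hstack([c(a,305,180,361,222,0),c(a,340,225,436,297,0)]),np.hstack([c(a,255,110,335,170,0),c(b,270,150,390,240,0)])])
cv2.imwrite('pics/crops.png',o[:,:,::-1])
for p in [(526,286,75),(572,282,75),(560.6,5,35),(583,-5,38),(538,12,38),(512,-272,104)]: print(p,np.round(proj('scene',p),1),np.round(proj('side',p),1))
E
```

```text
(526, 286, 75) [407.5 240.7] [256.4 172.6]
(572, 282, 75) [395.5 248. ] [267.3 169.6]
(560.6, 5, 35) [333.7 200. ] [301.4 215.7]
(583, -5, 38) [326.5 200.8] [308.1 214.5]
(538, 12, 38) [340.3 197.4] [295.  216.1]
(512, -272, 104) [293.4 135.7] [334.9 251.8]
```

View pics/crops.png

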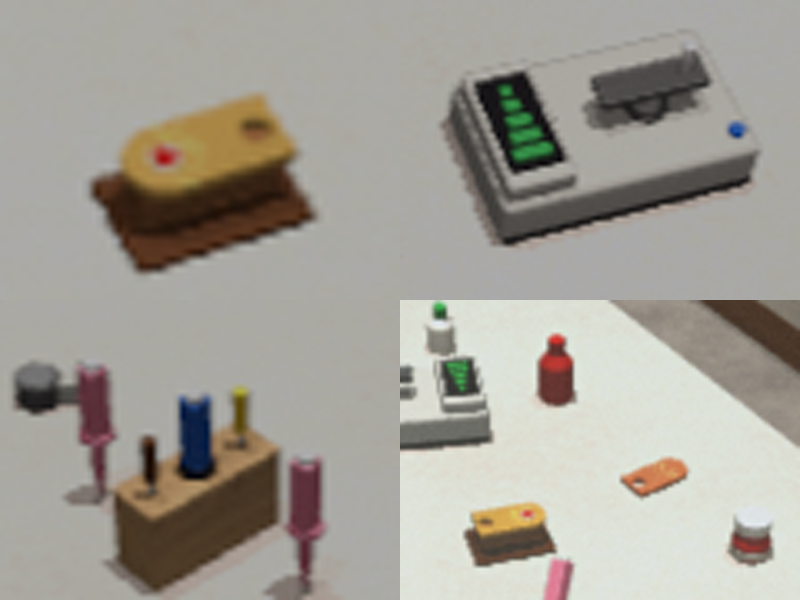

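Candidates. Plates: brass with red dot at scene (333,203); copper at (286,240), which has no dot. Probes: blue at (294,136); pink ones at (274,131) and (316,150). I choose the brass plate with the dot and the blue probe; the crops confirm both. I move over the brass blank for a close wrist view.

```bash
python3 -m pendant '[-0.106,-0.0866,0,0,-1,-0.106,-0.0866,0,0,-1,-0.106,-0.0866,0,0,-1,-0.106,-0.0866,0,0,-1,-0.106,-0.0866,0,0,-1,-0.106,-0.0866,0,0,-1,-0.106,-0.0866,0,0,-1]'
```

```text
t: 1.92
eef_pos: [385.1, 293.1, 214.9]
tcp_rot: [3.141, 0.0, 2.885]
ft_force: [0.6, 0.7, -0.8]
opening: 0.999
```

```bash
python3 - <<'E'
from h import *
s=env.state();print(s['eef_pos'],s['tcp_rot']);snap('wrist','w1')
E
python3 -m pendant '[-0.106,-0.0866,0,0,-1,-0.106,-0.0866,0,0,-1,-0.106,-0.0866,0,0,-1,-0.106,-0.0866,0,0,-1,-0.106,-0.0866,0,0,-1,-0.106,-0.0866,0,0,-1,-0.106,-0.0866,0,0,-1,0,0,0,0,-1]'
python3 - <<'E'
from h import *
s=env.state();print(s['t'],s['eef_pos'].tolist(),s['tcp_rot'].tolist());snap('wrist','w2')
E
```

```text
[385.10023712 293.1285852  214.87621592] [3.14108460e+00 4.75880195e-04 2.88493260e+00]
t: 2.98
eef_pos: [611.1, -18.1, 214.0]
tcp_rot: [-3.141, 0.0, 2.881]
ft_force: [0.3, 0.5, -0.3]
opening: 1.0
2.975 [611.1211044186575, -18.109002012197635, 213.9725143640545] [-3.1414490085435935, 0.000193523399381057, 2.8814224213877844]
```

View pics/w1.png

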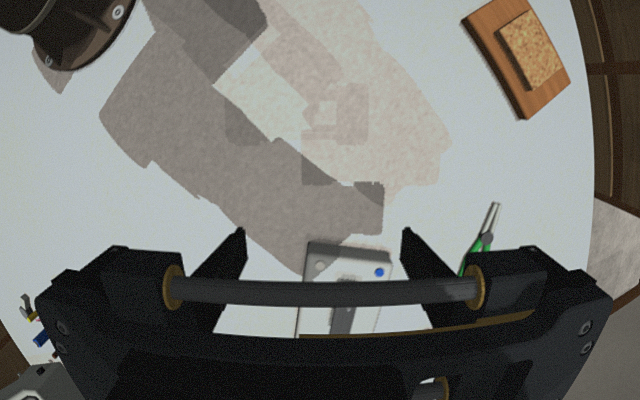

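View pics/w2.png

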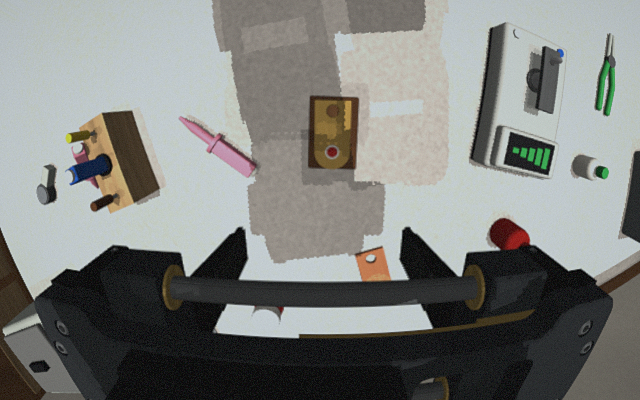

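The blank is clear here: dot at (332,152), eye at (333,111). The tester is right at (525,100), the stand left at (110,160) with the blue probe at (90,170), and a pink look-alike lies on the bench at (218,147). I'll measure from this picture.

```bash
cat >> h.py <<'E'
from scipy.spatial.transform import Rotation as Ro
def wray(u,v,pos,rot):
    m=env.camera_model('wrist'); T=np.array(m['tool_from_camera'])
    x=(u-m['cx']);y=(v-m['cy']); r=np.hypot(x,y)+1e-9; th=r/m['fx']
    d=np.array([x/r*np.sin(th),y/r*np.sin(th),np.cos(th)])
    R=Ro.from_euler('xyz',rot).as_matrix()
    return np.array(pos)+R@T[:3,3], R@T[:3,:3]@d
def wun(u,v,z,pos,rot):
    o,d=wray(u,v,pos,rot); return o+d*(z-o[2])/d[2]
def wproj(p,pos,rot):
    m=env.camera_model('wrist'); T=np.array(m['tool_from_camera'])
    R=Ro.from_euler('xyz',rot).as_matrix()
    q=R.T@(np.array(p)-np.array(pos)); c=T[:3,:3].T@(q-T[:3,3])
    rr=np.hypot(c[0],c[1]); th=np.arctan2(rr,c[2]); r=th*m['fx']
    return m['cx']+r*c[0]/rr, m['cy']+r*c[1]/rr
def delta(dx,dy,dz,yaw):
    c,s=np.cos(yaw),np.sin(yaw)
    return (c*dx+s*dy)/400,(s*dx-c*dy)/400,-dz/400
E
python3 - <<'E'
from h import *
im=np.load('pics/w2.npy')
def c(x0,y0,x1,y1): return cv2.resize(im[y0:y1,x0:x1],(400,300),interpolation=cv2.INTER_CUBIC)
o=np.vstack([np.hstack([c(280,85,392,169),c(470,10,582,94)]),np.hstack([c(470,94,582,178),c(50,110,178,206)])])
cv2.imwrite('pics/c2.png',o[:,:,::-1])
pos=[611.12,-18.11,213.97];rot=[-3.14145,0.0002,2.88142]
r=im[130:172,305:360].astype(int); m=(r[...,0]>130)&(r[...,1]<70)&(r[...,2]<90)
v,u=np.nonzero(m); print(len(u),u.mean()+305,v.mean()+130, wun(u.mean()+305,v.mean()+130,38,pos,rot))
print('eye',wun(333,111,38,pos,rot))
for t in ['blank_centre','blank_eye','blank_dot','rest','post_foot','tester','probe_grip','stand']:
    print(t,[(np.round(d['xyz'],1).tolist(),round(d['confidence'],2)) for d in env.landmark_of(t,'wrist')])
E
```

```text
0 nan nan [nan nan nan]
eye [538.00446928  11.58893817  38.        ]
blank_centre [([562.6, 3.3, 31.6], 0.73)]
blank_eye [([539.7, 11.3, 33.0], 0.67)]
blank_dot [([585.0, -1.3, 35.1], 0.61), ([527.0, 286.4, 74.8], 0.23)]
rest [([547.5, 275.8, 3.3], 0.66), ([539.1, 500.6, -5.3], 0.29)]
post_foot [([528.8, 286.5, 76.6], 0.94), ([584.0, 1.3, 34.5], 0.49)]
tester [([552.5, 276.1, -0.1], 0.92), ([541.4, 11.0, 35.8], 0.46), ([527.7, 285.2, 75.6], 0.16)]
probe_grip [([494.3, -313.0, 62.4], 0.79), ([559.9, -122.7, 12.3], 0.69), ([510.9, -277.6, 103.7], 0.58)]
stand [([511.6, -274.4, 1.1], 0.88), ([766.9, 15.9, -1.3], 0.64)]<stdin>:8: RuntimeWarning: Mean of empty slice.
  ret = ret.dtype.type(ret / rcount)
```

View pics/c2.png

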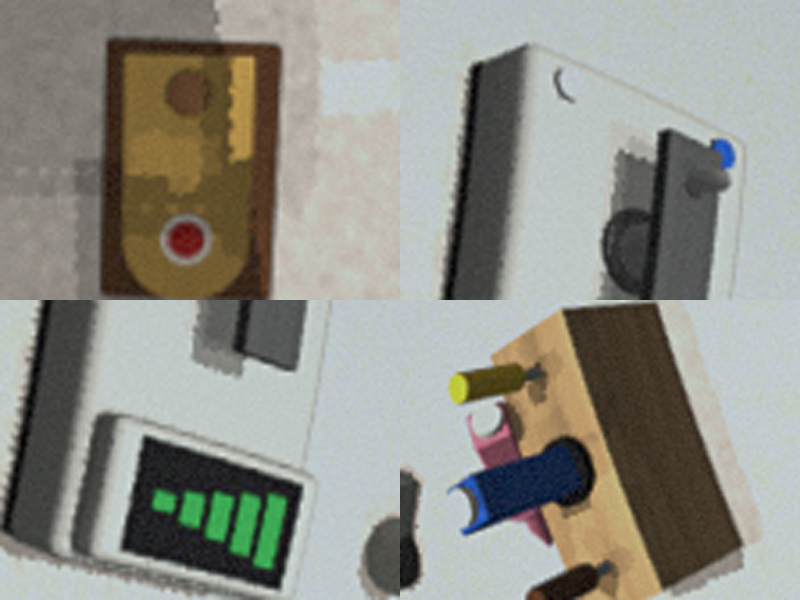

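```bash
python3 - <<'E'
from h import *
pos=[611.12,-18.11,213.97];rot=[-3.14145,0.0002,2.88142]
k=112/400
d=wun(280+185*k,85+239*k,38,pos,rot); e=wun(280+187*k,85+92*k,38,pos,rot)
print(d,e,np.linalg.norm(d-e), np.arctan2(*(d-e)[1::-1]))
for a in [(122,54),(255,57)]: print(wun(280+a[0]*k,85+a[1]*k,38,pos,rot))
c=e+(d-e)*24/46; print('c',c)
print('table end',wun(538,108.6,75,pos,rot),wun(554,113.6,75,pos,rot))
print('table far', wun(470+263*k,10+130*k,75,pos,rot))
print('post',wun(470+300*k,10+187*k,75,pos,rot),wun(470+322*k,10+181*k,95,pos,rot))
# grasp: tcp
yaw=np.arctan2(*(d-e)[1::-1])+np.pi
print(yaw, 'turn',np.degrees(rot[2]-yaw)/180)
print('shift',delta(c[0]-pos[0],c[1]-pos[1],0,rot[2]))
E
```

```text
[582.19066588  -1.40366097  38.        ] [537.56447881  10.97589796  38.        ] 46.311446229953 -0.2706013981586973
[520.89719844  -5.31701154  38.        ]
[532.14691959  34.14510785  38.        ]
c [560.84770685   4.51699765  38.        ]
table end [580.89488429 248.80488665  75.        ] [590.63109969 274.74033688  75.        ]
table far [508.47396123 277.15927764  75.        ]
post [528.94060638 289.35611507  75.        ] [527.96645895 281.88469986  95.        ]
2.870991255431096 turn 0.0033195724967676477
shift (np.float64(0.13600286114915996), np.float64(0.022332706180908532), 0.0)
```

```bash
python3 -m pendant '[0.068,0.0112,0.02,0.0033,-1,0.068,0.0112,0.08,0,-1,0,0,0.13,0,-1,0,0,0.13,0,-1,0,0,0,0,-1]'
python3 - <<'E'
from h import *
s=env.state();print(s['t'],s['eef_pos'].tolist(),s['tcp_rot'].tolist());snap('wrist','w3')
E
```

```text
t: 4.05
eef_pos: [557.8, 7.9, 68.2]
tcp_rot: [-3.141, -0.006, 2.875]
ft_force: [-0.9, -0.4, -0.3]
opening: 1.001
4.05 [557.7701144022571, 7.8945876732948, 68.2206824624864] [-3.1407138016279377, -0.00596421889563592, 2.8748326349704025]
```

View pics/w3.png

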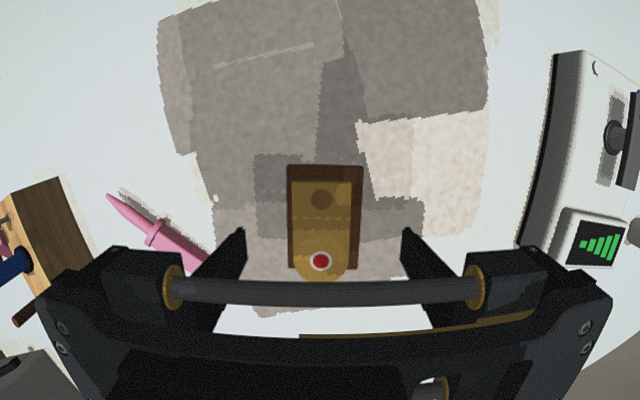

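```bash
python3 - <<'E'
from h import *
s=env.state();print(s['t'],s['eef_pos'].tolist(),s['tcp_rot'].tolist(),np.abs(s['qvel']).max())
pos=[557.77,7.895,68.22];rot=[-3.1407,-0.006,2.8748]
d=wun(320.5,261,38,pos,rot);e=wun(321.5,199,38,pos,rot)
print(d,e,np.linalg.norm(d-e), np.arctan2(*(d-e)[1::-1])+np.pi)
c=e+(d-e)*24/46; print(c)
print(delta(c[0]-pos[0],c[1]-pos[1],0,rot[2]))
E
```

```text
4.1 [559.1465847230141, 7.706204124573307, 70.45478161724822] [-3.141320248341341, -0.0023017217481531294, 2.8747329333838514] 0.05009664120706985
[582.37751195  -1.79798797  38.        ] [537.27001091  11.42952117  38.        ] 47.006953188525856 2.8563453870202684
[560.80435928   4.52821205  38.        ]
(np.float64(-0.009536560900284808), np.float64(-0.006119251543790758), 0.0)
```

```bash
python3 -m pendant '[-0.006,-0.0066,0.06,0.003,-1,0,0,0.071,0,-1,0,0,0,0,-1,0,0,0,0,1,0,0,0,0,1,0,0,0,0,1,0,0,0,0,1]'
```

```text
t: 4.97
eef_pos: [561.2, 4.3, 18.6]
tcp_rot: [3.141, 0.0, 2.865]
ft_force: [-0.6, -0.4, 0.8]
opening: 0.636
```

```bash
python3 -m pendant '[0,0,0,0,1,0,0,0,0,1,0,0,0,0,1,0,0,0,0,1]'
```

```text
t: 5.48
eef_pos: [561.1, 4.3, 18.2]
tcp_rot: [3.141, -0.0, 2.865]
ft_force: [-0.2, 0.3, -1.1]
opening: 0.417
```

```bash
python3 -m pendant '[0,0,0.0,0,1,0,0,-0.1,0,1,0,0,-0.13,0,1,0,0,-0.1,0,1,0.0164,0.1097,0,0,1,0.0164,0.1097,0,0,1,0.0164,0.1097,0,0,1,0.0164,0.1097,0,0,1,0.0164,0.1097,0,0,1,0.0164,0.1097,0,0.033,1]'
python3 -m pendant '[0,0,0,0,1,0,0,0,0,1]'
python3 - <<'E'
from h import *
s=env.state();print(s['t'],s['eef_pos'].tolist(),s['tcp_rot'].tolist());snap('wrist','w4')
E
```

```text
t: 6.72
eef_pos: [595.0, 269.6, 149.9]
tcp_rot: [-3.141, -0.0, 2.759]
ft_force: [1.3, -0.4, -1.4]
opening: 0.416
t: 6.98
eef_pos: [594.7, 268.0, 149.8]
tcp_rot: [-3.141, -0.001, 2.762]
ft_force: [-0.7, -0.1, -2.3]
opening: 0.418
6.975 [594.7277492586368, 268.0019769546582, 149.81149029748155] [-3.14086052710889, -0.0006703038409539008, 2.762404488584946]
```

View pics/w4.png

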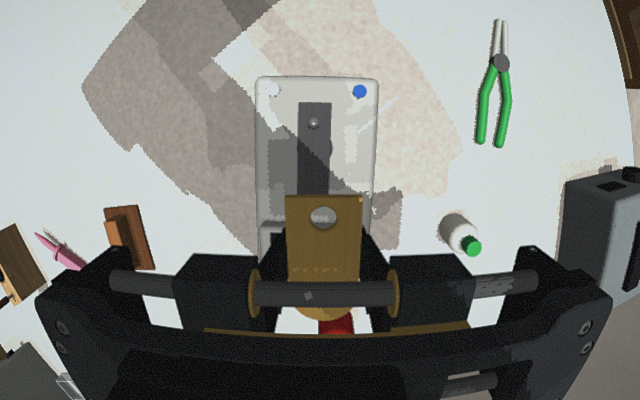

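```bash
python3 - <<'E'
from h import *
im=np.load('pics/w4.npy')
def c(x0,y0,x1,y1): return cv2.resize(im[y0:y1,x0:x1],(400,600),interpolation=cv2.INTER_CUBIC)
o=np.hstack([c(274,90,354,210),c(274,185,374,335)])
cv2.imwrite('pics/c4.png',o[:,:,::-1])
E
```

```text
(no output)
```

View pics/c4.png

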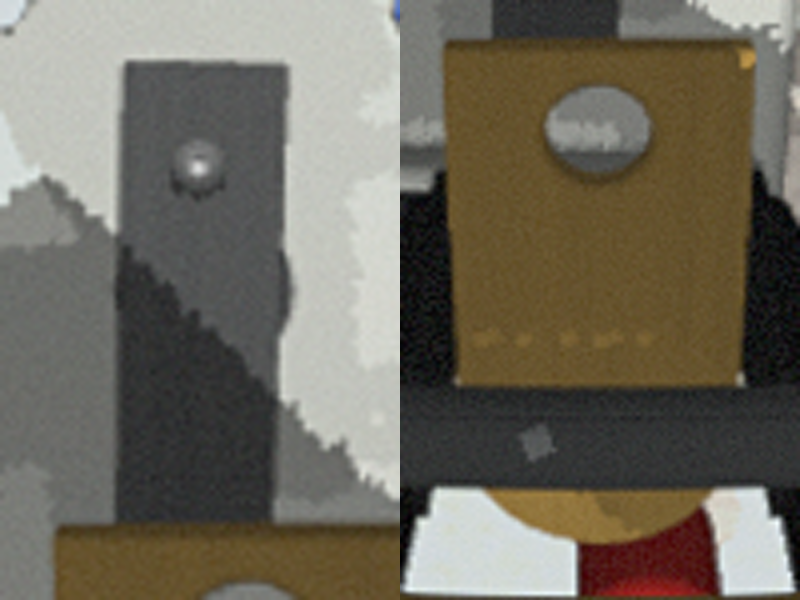

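```bash
python3 - <<'E'
from h import *
pos=[594.73,268.0,149.81];rot=[-3.14086,-0.0007,2.7624]
P=[wun(*q,75,pos,rot) for q in [(299,102.4),(331.4,103.2),(297,194),(328.4,194)]]
for p in P: print(p[:2])
print('w',np.linalg.norm(P[0]-P[1]))
a=(P[2]+P[3]-P[0]-P[1]);yt=np.arctan2(a[1],a[0]);print('table yaw',yt,'edge',[np.arctan2(*(P[i+2]-P[i])[1::-1]) for i in (0,1)], np.arctan2(*(P[0]-P[1])[1::-1])+np.pi/2)
for z in (75,85,95): print('post',z,wun(313.8,123.4,z,pos,rot)[:2])
x=np.array([np.cos(yt),np.sin(yt)]); m=(P[0]+P[1])[:2]/2; print('post pred from end',m+16*x)
e=wun(323.5,218.2,169.6,pos,rot); print('eye',e)
R=Ro.from_euler('xyz',rot).as_matrix(); print('eye in tool',R.T@(e-pos))
u=lambda a,b:(274+(a-400)/4,185+b/4)
B=[wun(*u(*q),169.6,pos,rot) for q in [(445,47),(755,47),(456,383),(741,383)]]
b=B[2]+B[3]-B[0]-B[1]; print('blank yaw',np.arctan2(b[1],b[0])+np.pi, 'w',np.linalg.norm(B[0]-B[1]),np.linalg.norm(B[2]-B[3]))
E
```

```text
[507.66131177 281.39287009]
[517.75348443 304.57363926]
[575.67459254 251.30983953]
[585.26412764 275.31122547]
w 25.282405109082205
table yaw -0.41274314596552003 edge [np.float64(-0.41644148616449805), np.float64(-0.4090051183259129)] -0.4106198329485702
post 75 [527.48910418 285.86316049]
post 85 [527.18651971 286.32568194]
post 95 [526.88393524 286.78820338]
post pred from end [527.36378098 286.56527674]
eye [571.22976186 276.65190082 169.6       ]
eye in tool [ 25.04739652  -0.6762807  -19.7719815 ]
blank yaw 2.757906884223714 w 39.37884836559895 40.37440919563985
```

```bash
python3 -m pendant '[0.111,-0.0202,0,0,1,0,0,0.07,0.0105,1,0,0,0.07,0,1,0,0,0,0,1,0,0,0,0,1]'
python3 - <<'E'
from h import *
s=env.state();print(s['t'],s['eef_pos'].tolist(),s['tcp_rot'].tolist());im=snap('wrist','w5')
im=im[130:250,250:400];cv2.imwrite('pics/w5c.png',cv2.resize(im,None,fx=5,fy=5,interpolation=cv2.INTER_CUBIC)[:,:,::-1])
E
```

```text
t: 7.65
eef_pos: [551.5, 276.8, 95.2]
tcp_rot: [3.141, 0.001, 2.728]
ft_force: [0.7, 0.2, -1.1]
opening: 0.417
7.65 [551.4957736130921, 276.80614755436824, 95.24431269897943] [3.140851814128994, 0.0007146127261097313, 2.7276886289812987]
```

View pics/w5c.png

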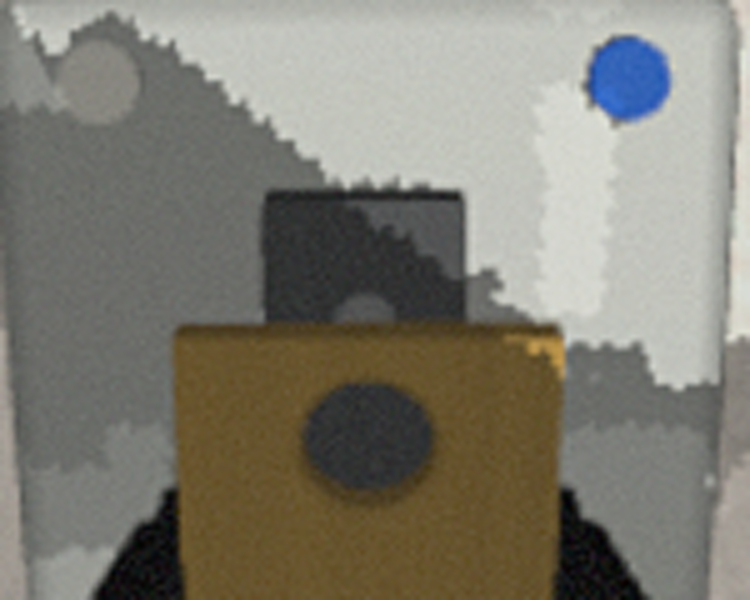

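```bash
python3 - <<'E'
from h import *
s=env.state();print(s['eef_pos'].tolist())
pos=[551.5,276.81,95.24];rot=[3.14085,0.0007,2.7277]
x=np.array([-.9163,.4003,0])
def cr(p): u,v=wproj(p,pos,rot); return (round((u-250)*5),round((v-130)*5))
for P in [(527.3,286.3)]:
  P=np.array([*P,0])
  print('end edge',cr(P+x*16+[0,0,75]))
  for z,r in [(75,4),(89,4),(95,1.5),(95,0)]: print(z,r,cr(P+x*r+[0,0,z]))
R=Ro.from_euler('xyz',rot).as_matrix()
e=pos+R@[25.05,-.68,-19.8]; print('eye',e,cr(e))
E
```

```text
[551.5478564911526, 277.01875382139247, 95.4475913312254]
end edge (364, 203)
75 4 (365, 296)
89 4 (364, 326)
95 1.5 (364, 361)
95 0 (364, 374)
eye [528.27308874 286.25404362 115.02194969] (368, 441)
```

```bash
python3 -m pendant '[0.0035,-0.0012,0,0,1,0,0,0.03,0,1,0,0,0.025,0,1,0,0,0,0,1]'; python3 -m pendant '[0,0,0.012,0,1,0,0,0.012,0,1,0,0,0,0,1]'
python3 - <<'E'
from h import *
s=env.state();print(s['t'],s['eef_pos'].tolist(),s['tcp_rot'].tolist());im=snap('wrist','w6')
im=im[130:250,250:400];cv2.imwrite('pics/w6c.png',cv2.resize(im,None,fx=5,fy=5,interpolation=cv2.INTER_CUBIC)[:,:,::-1])
E
```

```text
t: 8.2
eef_pos: [548.9, 277.2, 71.0]
tcp_rot: [-3.14, -0.001, 2.728]
ft_force: [-0.0, -0.4, -1.1]
opening: 0.416
t: 8.57
eef_pos: [549.3, 277.3, 62.3]
tcp_rot: [-3.141, -0.0, 2.728]
ft_force: [0.9, 0.2, -1.4]
opening: 0.41
8.575 [549.2774795624861, 277.321019078679, 62.25972532842165] [-3.1412535806643755, -0.0004279014542416526, 2.7283168785483514]
```

View pics/w6c.png

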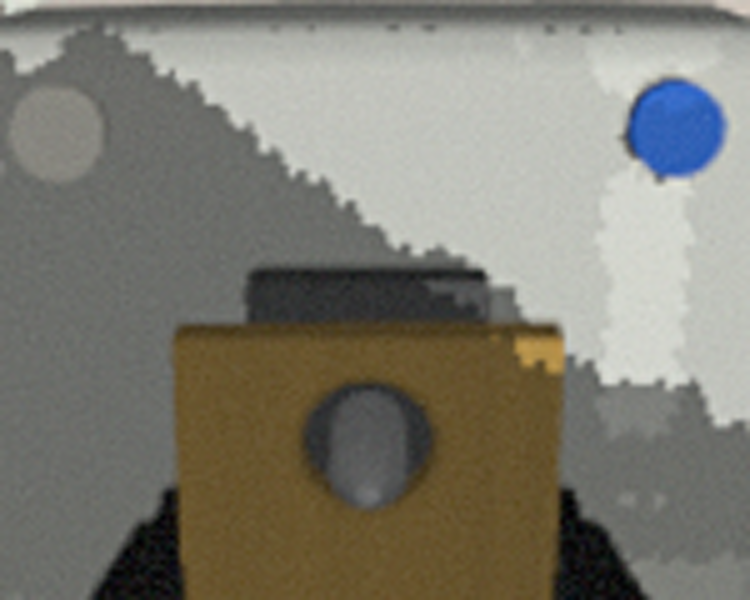

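The post shows through the eye, centred at crop (369,440). I lower the last millimetre and release.

```bash
python3 -m pendant '[0,0,0.0025,0,1,0,0,0,0,1,0,0,0,0,0.3,0,0,0,0,-0.2,0,0,0,0,-0.5,0,0,0,0,-0.5,0,0,0,0,-0.5]'
python3 - <<'E'
from h import *
s=env.state();print(s['t'],s['eef_pos'].tolist(),s['tcp_rot'].tolist());im=snap('wrist','w7')
im=im[130:250,250:400];cv2.imwrite('pics/w7c.png',cv2.resize(im,None,fx=5,fy=5,interpolation=cv2.INTER_CUBIC)[:,:,::-1])
E
```

```text
t: 9.5
eef_pos: [549.5, 277.4, 61.7]
tcp_rot: [3.141, 0.0, 2.728]
ft_force: [0.9, 0.7, 0.7]
opening: 0.737
9.5 [549.4538199801118, 277.4159967454844, 61.6765015197602] [3.141422386412936, 5.232585154280045e-05, 2.72831936853191]
```

View pics/w7c.png

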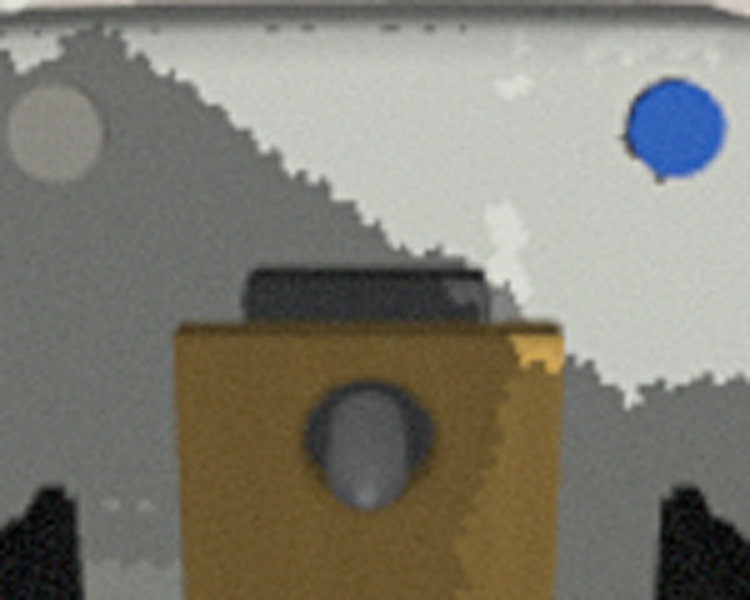

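The blank is flat on the table and the fingers are clear. Rise and look at the seated blank and dot.

```bash
python3 -m pendant '[0,0,-0.05,0,-0.5,0,0,-0.12,0,-0.5,0,0,-0.12,0,-0.5,-0.08,0,-0.12,0,-0.5,-0.08,0,0,0,-0.5,0,0,0,0,-0.5,0,0,0,0,-0.5]'
python3 - <<'E'
from h import *
s=env.state();print(s['t'],s['eef_pos'].tolist(),s['tcp_rot'].tolist());im=snap('wrist','w8')
print(env.landmark_of('blank_dot','wrist'),env.landmark_of('post_foot','wrist'))
E
```

```text
t: 10.42
eef_pos: [607.3, 251.8, 225.0]
tcp_rot: [-3.141, -0.001, 2.728]
ft_force: [-0.6, -0.2, 0.2]
opening: 0.746
10.425 [607.2573504991861, 251.7679723857094, 224.9841582033725] [-3.1408752784058236, -0.0012413650842975077, 2.7282177453803675]
[{'xyz': [571.8, 269.1, 80.5], 'confidence': 0.56}] [{'xyz': [526.5, 286.7, 77.5], 'confidence': 0.49}]
```

View pics/w8.png

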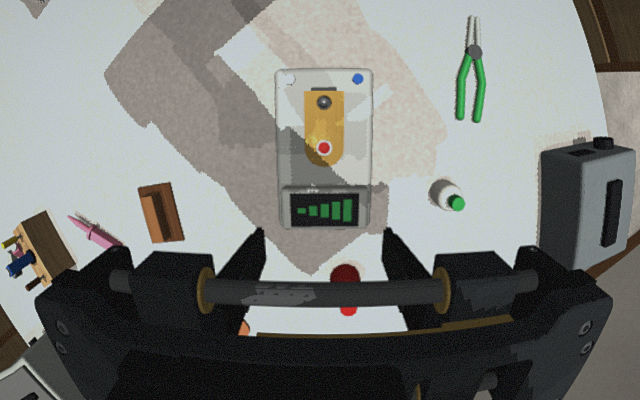

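```bash
python3 - <<'E'
from h import *
im=np.load('pics/w8.npy')
cv2.imwrite('pics/c8.png',cv2.resize(im[85:175,285:365],None,fx=6,fy=6,interpolation=cv2.INTER_CUBIC)[:,:,::-1])
r=im[135:160,310:340].astype(int); m=(r[...,0]-r[...,1]>90)&(r[...,1]<90)
v,u=np.nonzero(m); u=u.mean()+310;v=v.mean()+135
pos=[607.257,251.768,224.98];rot=[-3.14088,-0.00124,2.7282]
d=wun(u,v,81,pos,rot);print(m.sum(),u,v,d)
p=np.array([526.8,286.5]);print(d[:2]-p,np.hypot(*(d[:2]-p)),np.arctan2(*(d[:2]-p)[::-1]))
print('from seat: dot', np.array([549.45,277.42])+ (46-25.05)*np.array([.9163,-.4]))
E
```

```text
83 323.51807228915663 147.3734939759036 [568.98530003 267.73774962  81.        ]
[ 42.18530003 -18.76225038] 46.169487519460404 -0.41848614810500884
from seat: dot [568.646485 269.04    ]
```

View pics/c8.png

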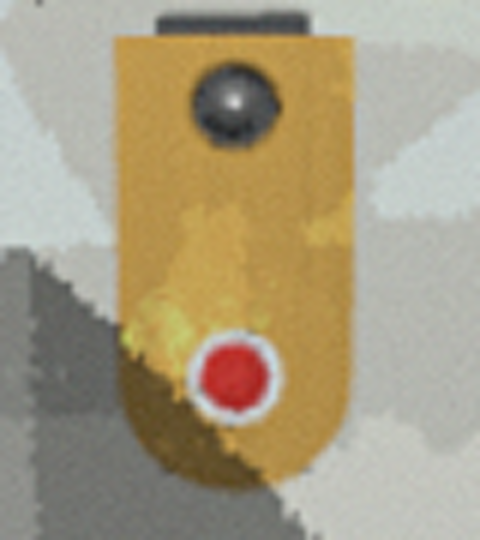

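```bash
python3 - <<'E'
from h import *
pos=[611.12,-18.11,213.97];rot=[-3.14145,0.0002,2.88142]
a=wun(93.2,134,70,pos,rot);b=wun(114,196.4,70,pos,rot);print(a,b,np.linalg.norm(a-b),np.arctan2(*(b-a)[1::-1]),(a+b)/2)
yaw=2.7282
t=np.array([560,-290]); print(np.array(delta(t[0]-607.26,t[1]-251.77,0,yaw))/10)
E
```

```text
[ 469.59979947 -276.17166007   70.        ] [ 553.25651134 -275.02571606   70.        ] 83.664560175961 0.013697315044191366 [ 511.4281554  -275.59868806   70.        ]
[-0.04359002 -0.12877956  0.        ]
```

```bash
python3 -m pendant '[-0.0495,-0.1378,0,0,0.2,-0.0495,-0.1378,0,0,0.2,-0.0495,-0.1378,0,0,0.2,-0.0495,-0.1378,0,0,0.2,-0.0495,-0.1378,0,0,0.2,-0.0495,-0.1378,0,0,0.2,-0.0495,-0.1378,0,0,0.2,-0.0495,-0.1378,0,0,0.2,-0.0495,-0.1378,0,0,0.2]'
python3 -m pendant '[0,0,0,-0.045,0.2,0,0,0,-0.045,0.2,0,0,0,-0.045,0.2,0,0,0,0,0.2,0,0,0,0,0.2]'
python3 - <<'E'
from h import *
s=env.state();print(s['t'],s['eef_pos'].tolist(),s['tcp_rot'].tolist(),s['opening']);im=snap('wrist','w9')
print([(x['xyz'],x['confidence']) for x in env.landmark_of('probe_grip','wrist')])
E
```

```text
t: 11.7
eef_pos: [571.6, -275.5, 225.7]
tcp_rot: [3.141, 0.0, 2.729]
ft_force: [0.9, 0.3, -0.2]
opening: 0.398
t: 12.32
eef_pos: [572.0, -273.8, 225.6]
tcp_rot: [3.141, -0.0, -3.133]
ft_force: [-0.1, 0.3, 0.4]
opening: 0.398
12.325 [572.0225537474862, -273.81574758761633, 225.59306089222335] [3.1414155219600106, -3.4340181087166854e-05, -3.133387378735889] 0.39791935460473843
[([491.1, -312.6, 63.0], 0.73), ([512.8, -277.9, 102.5], 0.67)]
```

View pics/w9.png

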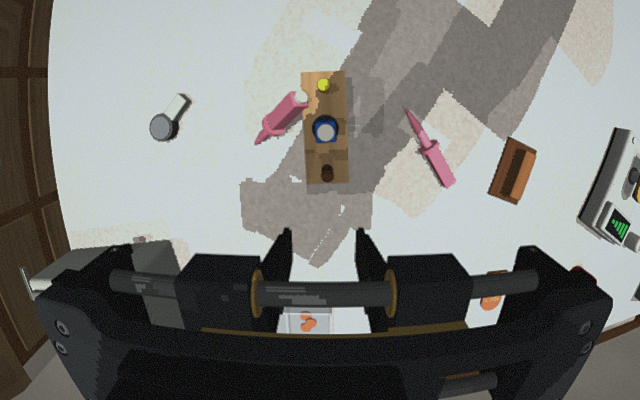

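```bash
python3 - <<'E'
from h import *
im=np.load('pics/w9.npy')
cv2.imwrite('pics/c9.png',cv2.resize(im[60:200,240:380],None,fx=4.2,fy=4.2,interpolation=cv2.INTER_CUBIC)[:,:,::-1])
E
```

```text
(no output)
```

View pics/c9.png

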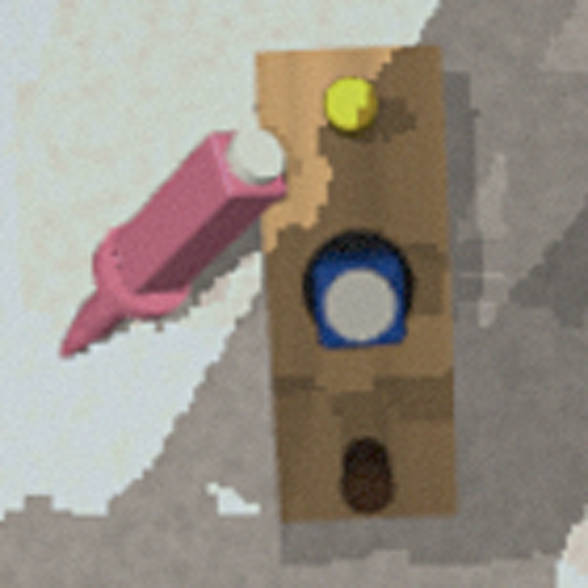

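```bash
python3 - <<'E'
from h import *
pos=[572.02,-273.82,225.59];rot=[3.14142,0,-3.13339]
f=lambda a,b,z:wun(240+a/4.2,60+b/4.2,z,pos,rot)
print('cap',f(361,305,137)); print('flange',f(358,284,75))
a,b=f(257,55,70),f(282,520,70);c,d=f(438,45,70),f(457,510,70)
print(a,b,c,d,(a+b+c+d)/4)
for p,q in((a,b),(c,d)):print(np.arctan2(*(q-p)[1::-1]),np.linalg.norm(p-q))
print(np.linalg.norm(a-c))
p,q=f(320,347,133),f(405,343,133);print(np.arctan2(*(q-p)[1::-1])-np.pi/2,np.linalg.norm(p-q))
print('pink cap',f(258,155,95),f(258,155,75), f(284,185,90))
E
```

```text
cap [ 511.10599026 -272.67527886  137.        ]
flange [ 510.59746906 -272.92849073   75.        ]
[ 453.32333058 -298.15798707   70.        ] [ 571.64047729 -291.99040387   70.        ] [ 450.48330157 -253.70579727   70.        ] [ 568.63172637 -246.88724878   70.        ] [ 511.01970895 -272.68535925   70.        ]
0.05208041353483737 118.47778816391396
0.05764777263217893 118.34501631397606
44.5428214481688
0.05599017849050436 17.196038492512557
pink cap [ 479.56890389 -296.04490589   95.        ] [ 478.77168685 -297.45363832   75.        ] [ 486.46734537 -290.34385876   90.        ]
```

```bash
python3 -m pendant '[0.0763,0.002,0,0,0.2,0.0762,0.002,0,-0.0149,0.2,0,0,0,0,0.2,0,0,0,0,0.2]'
```

```text
t: 12.92
eef_pos: [511.6, -273.5, 225.8]
tcp_rot: [-3.141, 0.001, -3.085]
ft_force: [0.9, 0.4, 0.5]
opening: 0.403
```

```bash
python3 -m pendant '[0.001,0.002,0.1,0,0.2,0,0,0.1,0,0.2,0,0,0.1,0,0.2,0,0,0.052,0,0.2,0,0,0,0,0.2,0,0,0,0,0.2]'
python3 - <<'E'
from h import *
s=env.state();print(s['t'],s['eef_pos'].tolist(),s['tcp_rot'].tolist(),s['opening'],s['ft_force']);im=snap('wrist','w10')
E
```

```text
t: 13.68
eef_pos: [511.3, -272.7, 85.5]
tcp_rot: [-3.141, 0.001, -3.084]
ft_force: [-0.0, -0.5, -0.2]
opening: 0.4
13.675 [511.3412206796397, -272.69350721153205, 85.47763630235295] [-3.140996433535594, 0.0009240155109764281, -3.083960273590416] 0.39986167752694723 [-0.03451877 -0.48365673 -0.17551352]
```

View pics/w10.png

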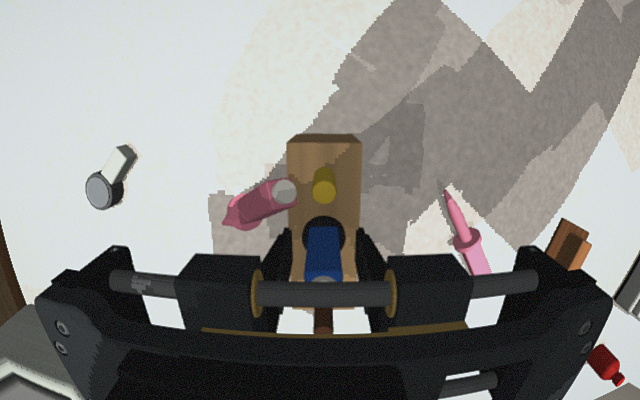

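The fingers straddle the blue handle at (323,255), and the pink one is clear at (265,200). Close.

```bash
python3 -m pendant '[0,0,0,0,1,0,0,0,0,1,0,0,0,0,1,0,0,0,0,1,0,0,0,0,1]'
```

```text
t: 14.35
eef_pos: [510.7, -272.6, 85.3]
tcp_rot: [-3.141, 0.001, -3.084]
ft_force: [-1.0, 0.3, 5.6]
opening: 0.187
```

```bash
python3 -m pendant '[0,0,-0.05,0,1,0,0,-0.08,0,1,0,0,-0.1,0,1,0,0,-0.12,0,1,0,0,0,0,1,0,0,0,0,1]'
python3 - <<'E'
from h import *
s=env.state();print(s['t'],s['eef_pos'].tolist(),s['tcp_rot'].tolist(),s['opening'],s['ft_force']);im=snap('wrist','w11')
im=snap('side','s11')
pos=s['eef_pos']
t=np.array([568.8,268.3])
print(delta(t[0]-pos[0],t[1]-pos[1],0,s['tcp_rot'][2]))
o=np.hstack([cv2.resize(im[170:270,270:400],(400,308)),cv2.resize(np.load('pics/w11.npy')[200:400,190:450],(400,308))])
cv2.imwrite('pics/c11.png',o[:,:,::-1])
E
```

```text
t: 15.1
eef_pos: [510.2, -272.2, 224.0]
tcp_rot: [3.141, -0.001, -3.084]
ft_force: [-0.5, -0.4, 0.1]
opening: 0.187
15.1 [510.1581878539705, -272.2455387733956, 224.0370407593145] [3.1409045143114556, -0.0007405533991060587, -3.083947171846927] 0.18740127047804547 [-0.51509011 -0.38250225  0.08965887]
(np.float64(-0.22421789775410908), np.float64(1.3406727674750354), 0.0)
```

View pics/c11.png

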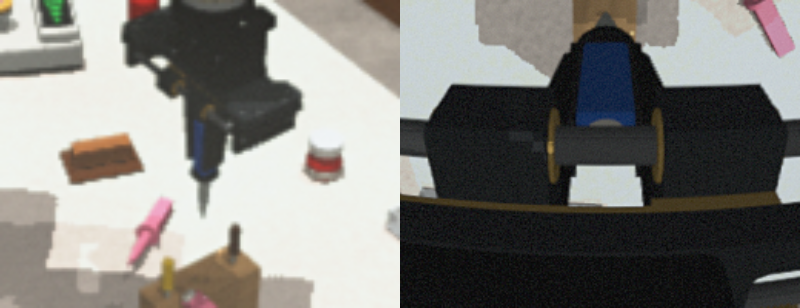

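```bash
python3 -m pendant '[-0.0224,0.134,0,0,1,-0.0224,0.134,0,0,1,-0.0224,0.134,0,0,1,-0.0224,0.134,0,0,1,-0.0224,0.134,0,0,1,-0.0224,0.134,0,0,1,-0.0224,0.134,0,0,1,-0.0224,0.134,0,0,1,-0.0224,0.134,0,0,1,-0.0224,0.134,0,0,1]'
python3 -m pendant '[0,0,0.03,0,1,0,0,0.03,0,1,0,0,0,0,1,0,0,0,0,1]'
python3 - <<'E'
from h import *
s=env.state();print(s['t'],s['eef_pos'].tolist(),s['tcp_rot'].tolist(),s['opening'],s['ft_force']);im=snap('wrist','w12')
cv2.imwrite('pics/c12.png',cv2.resize(im[150:290,250:400],None,fx=4,fy=4,interpolation=cv2.INTER_CUBIC)[:,:,::-1])
for q in [(568.8,268.3,81),(s['eef_pos']-[0,0,70]),(526.8,286.5,95)]:
    u,v=wproj(q,s['eef_pos'],s['tcp_rot']); print(q,(u-250)*4,(v-150)*4)
E
```

```text
t: 16.45
eef_pos: [568.8, 269.5, 223.4]
tcp_rot: [-3.141, -0.002, -3.084]
ft_force: [0.9, -0.7, -1.1]
opening: 0.187
t: 16.95
eef_pos: [569.4, 266.9, 201.0]
tcp_rot: [3.142, 0.0, -3.085]
ft_force: [0.3, 0.7, -0.3]
opening: 0.187
16.95 [569.369029182806, 266.85055283328563, 201.02013820966204] [3.1415469236361315, 6.293152351499742e-05, -3.085251916080257] 0.18744379152472992 [ 0.31170979  0.68615843 -0.29888414]
(568.8, 268.3, 81) 301.8471757369023 170.28628902574474
[569.36902918 266.85055283 131.02013821] 296.05980534762034 237.68099812368018
(526.8, 286.5, 95) 393.6776780883174 11.503961224255363
```

View pics/c12.png

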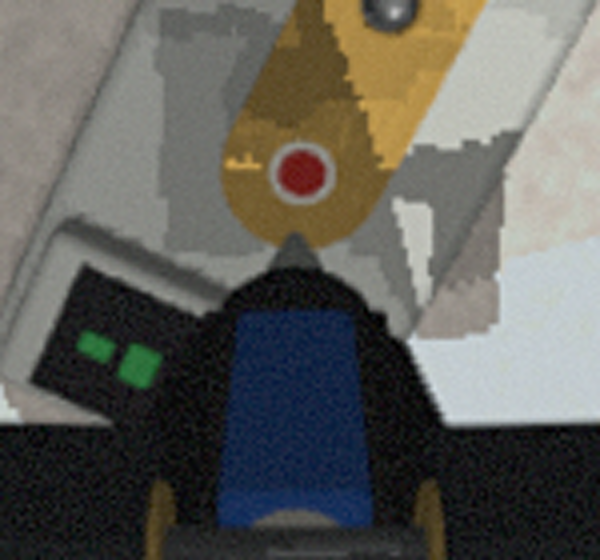

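```bash
python3 -m pendant '[0,0.0041,0.05,0,1,0,0,0.05,0,1,0,0,0,0,1,0,0,0,0,1]'
python3 - <<'E'
from h import *
s=env.state();print(s['t'],s['eef_pos'].tolist(),s['tcp_rot'].tolist(),s['opening'],s['ft_force']);im=snap('wrist','w13')
cv2.imwrite('pics/c13.png',cv2.resize(im[150:290,250:400],None,fx=4,fy=4,interpolation=cv2.INTER_CUBIC)[:,:,::-1])
for q in [(569.4,268.5,81),(s['eef_pos']-[0,0,70]),(526.8,286.5,95)]:
    u,v=wproj(q,s['eef_pos'],s['tcp_rot']); print(q,(u-250)*4,(v-150)*4)
E
```

```text
t: 17.5
eef_pos: [569.5, 269.3, 161.9]
tcp_rot: [3.141, 0.001, -3.084]
ft_force: [-1.1, -0.5, -1.2]
opening: 0.187
17.5 [569.4796320636692, 269.3483277156302, 161.8875181733373] [3.1411617465773505, 0.001299071634645932, -3.0842574503922577] 0.18732050637700448 [-1.10278114 -0.49516373 -1.18373415]
(569.4, 268.5, 81) 291.8752978409766 220.3955414759264
[569.47963206 269.34832772  91.88751817] 295.9250089578177 237.28013480625395
(526.8, 286.5, 95) 396.86244247249965 38.21091524240808
```

View pics/c13.png

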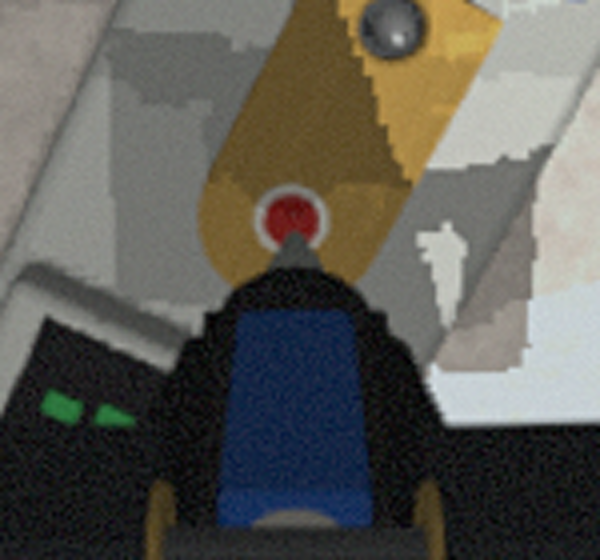

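```bash
python3 -m pendant '[0,-0.002,0.01,0,1,0,0,0.01,0,1,0,0,0,0,1,0,0,0,0,1]'; for i in 1; do python3 - <<'E'
from h import *
import time
f=[];
for i in range(4):
    env.read_camera('wrist'); s=env.state(); f.append([*s['ft_force'],s['eef_pos'][2]])
print(np.mean(f,0),s['eef_pos'])
E
done
```

```text
t: 18.05
eef_pos: [569.1, 268.7, 152.8]
tcp_rot: [3.142, 0.0, -3.084]
ft_force: [-0.9, -0.1, -1.0]
opening: 0.187
[-2.11618639e-01 -1.61842628e-02 -9.58117965e-01  1.52927809e+02] [569.07010985 268.67818899 152.9360124 ]
```

```bash
python3 -m pendant '[0,0,0.005,0,1,0,0,0.005,0,1,0,0,0,0,1,0,0,0,0,1]'; python3 - <<'E'
from h import *
f=[];
for i in range(6):
    env.read_camera('wrist'); s=env.state(); f.append([*s['ft_force'],s['eef_pos'][2]])
print(np.mean(f,0),s['eef_pos'])
E
```

```text
t: 18.75
eef_pos: [569.1, 268.7, 149.0]
tcp_rot: [3.141, 0.0, -3.084]
ft_force: [0.3, -0.0, 0.3]
opening: 0.19
[  0.26375595   0.3840109    1.18371891 148.93866152] [569.11479491 268.68302275 148.91987617]
```

```bash
python3 -m pendant '[0,0,0.004,0,1,0,0,0.003,0,1,0,0,0,0,1,0,0,0,0,1,0,0,0,0,1]'; python3 - <<'E'
from h import *
f=[];
for i in range(6):
    im=env.read_camera('wrist'); s=env.state(); f.append([*s['ft_force'],s['eef_pos'][2]])
print(np.mean(f,0),s['eef_pos'],s['t'],s['opening'])
np.save('pics/w14.npy',im)
a=cv2.resize(im[150:290,250:400],(480,448),interpolation=cv2.INTER_CUBIC)
b=env.read_camera('scene');b=cv2.resize(b[190:290,335:440],(320,305),interpolation=cv2.INTER_CUBIC)
o=np.zeros((448,800,3),np.uint8);o[:,:480]=a;o[:305,480:]=b
cv2.imwrite('pics/c14.png',o[:,:,::-1])
for z in (76,):
  for q in [(569.4,268.5,z),(s['eef_pos']-[0,0,70])]:
    u,v=wproj(q,s['eef_pos'],s['tcp_rot']); print(q,(u-250)*3.2,(v-150)*3.2)
E
```

```text
t: 19.68
eef_pos: [569.1, 268.7, 146.1]
tcp_rot: [3.141, 0.0, -3.084]
ft_force: [1.4, -1.0, 2.6]
opening: 0.188
[  0.39782084   0.56754206   2.54310727 146.09125166] [569.09530934 268.65535734 146.07831442] 19.975 0.1858280451119228
(569.4, 268.5, 76) 236.14573990758456 191.1161484696133
[569.09530934 268.65535734  76.07831442] 236.8213425495418 190.1182288230227
```

View pics/c14.png

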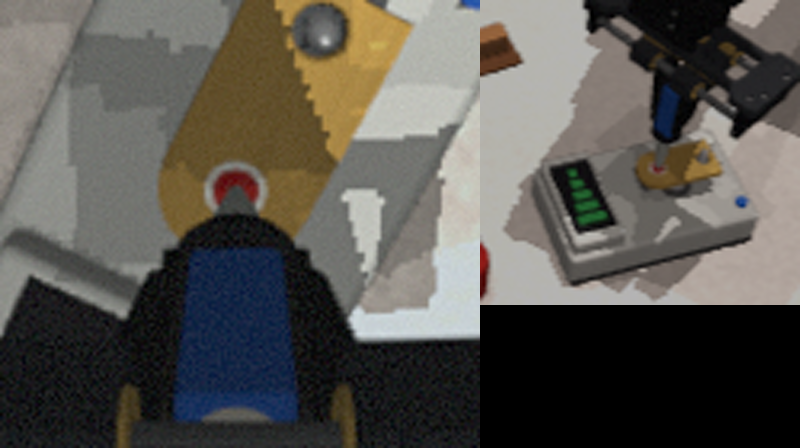

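Push is about 3.5 N (about 4.7 mm sunk). In the crop the tip at (236,188) is on the dot at (237,188), and the blank is still flat on its post. Handing in.

```bash
python3 - <<'E'
from h import *
env.job_done(); s=env.state(); print(s['t'],s['eef_pos'],s['ft_force'])
E
```

```text
the job is handed in; nothing more can be done
the job is handed in; nothing more can be done
```

I hung the brass blank by its eye on the tester's post, dot up, and let go. Then I took the blue probe from its stand and pressed it upright on the red dot. I handed the job in at about 20 s with the probe still pressed there.

**Last checks:**
- **Blank:** it lies flat along the table with the post through the eye.
- **Probe tip:** it is within about 1 mm of the dot's centre in the wrist picture.
- **Push:** the wrist force rose about 3.5 N from its value before contact, which puts the table about 4.7 mm down. The tip's height puts it about 5 mm down.

**Not confirmed:** the table's sink was worked out from force and height, not read directly. No bystander was touched on purpose, but I did not measure their positions again at the end. No check failed. My last state reading came back empty, because the job was already handed in.

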